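# Press a monocular's end cap home with locking pliers

## Robot

A 7-joint arm with a two-finger parallel gripper is mounted at the origin on the work surface. World frame = base frame: x ahead of the robot, y to its left, z up, the work surface at z = 0. Lengths are in m, angles in rad, forces in N, time in s.
With the tool pointing down it reaches from about 0.425 to 0.875 m from the base axis. Payload 4.7 kg.
Tool frame: the origin (TCP) lies midway between the tips of the shut fingers; the grasp point (between the pads) lies 19 mm behind it; z points along the fingers, y is the line along which they close (so a half turn about z gives the same grasp; the last joint's range is limited). The gripper opens to 87 mm and grips with 3 to 60 N. Pads are 19 mm wide; open, the fingers measure 117 mm over their backs; the gripper's body (75 mm by 190 mm) begins 51 mm behind the grasp point.
Start: joints at [-1.279, 0.321, -0.07, 1.45, 0.023, 1.371, -0.057], TCP at [0.178, 0.625, 0.223] pointing down, gripper open.
Joint ranges: [-2.86, 2.86], [-0.3, 2.09], [-1.38, 1.24], [0.06, 2.45], [-1.56, 4.7], [0.09, 2.05], [-2.69, 2.69]. Speed limits (rad/s): [2.57, 2.57, 3.14, 3.14, 3.14, 3.14, 3.14].

## Interface

Orientations are given as a rotation vector (axis times angle).
In Python, from bench import ctrl, get_image, calibration gives the robot as it stands.
- The arm moves only by the tool apply_moves, never from a script. Its arguments are lists of equal length, an entry for each row: "dp": the shift along the tool's x, y, z in m, a list of three; "twist": the turn, a rotation vector about the tool's x, y, z in rad, a list of three; "fingers": the closure, from 0 (fully open) to 1 (shut). In form: {"dp": [[dx, dy, dz], ...], "twist": [[ax, ay, az], ...], "fingers": [fingers, ...]}. A call has 1 to 10 rows; each row shifts and turns the commanded pose from where the row before left it, along the tool's axes as they then stand; what a row does not reach is not made up. A row lasts 1/10 s, in which the tool goes at most 50 mm and 8.59 degrees, less where a joint would pass 70% of its speed; a pose out of reach is approached as far as the arm can. A call is refused whole if a number of a shift passes 0.05 or a number of a turn 0.15, either way. A call with a gripper value outside its range is refused whole. The fingers move at their own pace and stop on an object; "newtons" is the grip in N (left out, the last holds). Time passes only in rows, so rows that do not move let the fingers close. It gives the time, the measured TCP pose, the force, the opening and the grip force at its end, in the units of the state.
- ctrl.get_state(): the state, without advancing time (a new reading comes with each control period).
- get_image(name): name is "scene" or "top" or "wrist"; returns the picture (384x512x3 uint8, red, green, blue); there is no depth.
- calibration(name): a dict with "fx", "fy", "cx", "cy" (pixels), "k1" (the pictures are not rectified: a ray, as slopes to the right and down, at radius r is drawn at 1 + k1 r^2 times it, then the intrinsics apply), "eye" and "attitude" of the camera in the world; the wrist camera has in their place "hand_eye" (4x4, takes a point from camera to tool coordinates, whose origin is the TCP and whose axes are the flange's). Camera axes: x right, y up, looking along -z (the intrinsics and any distortion apply to the point x, -y, -z); pixel columns grow to the right and rows downward; lengths in m; the calibration is good to about 2 mm. A picture is of the moment at which its call begins: read the wrist's pose just before it. calibration takes no time and is no camera call.
- ctrl.close_job(): hands the job in; it is judged then, once.
The state is a dict: "time": time; "joint_positions": joint angles; "qd": joint speeds; "joint_torque": joint torques, N m; "position": TCP position; "tool_rot": TCP orientation; "ft_force": force on the tool from outside, world axes, zero at the start; "torque": the same for the moment, N m; "grip_width": opening from 0.0 (shut) to 1.0 (fully open); "grip_force": force on a finger pad.
Only numpy, scipy, OpenCV 4.12 (cv2) and the standard library are available. Lean on these libraries where they do the work, as an engineer would, in place of code of your own. Each camera call takes 0.05 s, during which the arm holds its last target. There are 200 camera calls.

## Task

On this night-vision service bench, press the end cap of the round monocular barrel fully home: squeeze together the two handles of the bench-mounted locking pliers that hold the round barrel until they snap over centre, then let go so that they stay locked by themselves. Then flick the pliers' release lever sideways so that the handles and jaws spring open again, leaving the cap home and nothing held. Leave the other pliers, with the rectangular battery housing, alone.

Things in the scene. Friction and masses are not known exactly. Their poses are not given: they have to be found in the camera images.
- press: The right station: steel locking pliers lying level, 62 mm up (mid plane), on a fixed stand and 200 x 135 x 12 mm base plate; C jaws over a round stepped black barrel 40 mm long, 44 across. Its twin holds a black box 72 x 40 x 44. Origin: on the table under the pliers' head. x: from handles to jaws, y: from fixed to moving handle, z up. Other entries give (x, y, z) in this frame, in mm.
- press_handle (a joint): Moving handle, rad: 0 open, 0.27 dead centre, 0.33 locked on its stop; else springs to 0. Vertical pivot at (-15, 22). Both handles are bars 12 wide, z 52 to 72, straight from x -60 to -135, free below. Fixed one: y -9 to 3. Moving one: y 8 to 20 locked, outer face y about 50 at x -100 open. Squeeze across y at (-100, 6, 62), about 10 N: 59 wide open, 29 locked.
- press_lever (a joint): Release lever, rad from its rest on the moving handle (0 to 0.5; light return spring). A dark upright paddle carrying on past that handle's end; pliers locked, it spans x -148 to -205, y 10 to 18, z 50 to 74. Push it to +y (away from the fixed handle) at x -180 from its -y side: 15 to 25 mm of travel at 2 to 5 N throws the handle past centre and it springs open.
- press_cap (a joint): How far the barrel's end cap (black disc 36 mm across, 8 thick, facing the moving jaw) is pressed in, m: 0 to 0.002 at the start, 0.009 home on the barrel. The closing jaw pushes it; it stays where the jaw leaves it.
- other_handle (a joint): Handle angle, rad, of the twin pliers that hold the rectangular housing: 0 = open; leave it so.

How it is judged:
On the way, in this order (a step that is already met when the one before it is completed fails the run):
1. the right pliers are locked past centre with the cap pressed home, and the robot has let go of them (value of joint press_handle above 0.3 rad and value of joint press_cap above 0.007 m and contact force between the fingers and press below 0.5 N), for 0.2 s.
2. the release lever is flicked (value of joint press_lever above 0.12 rad).
At the end, for the whole second after the job is handed in: The pliers on the round barrel have sprung open again (handle within 0.06 rad of fully open, release lever back within 0.08 rad of rest), the cap is pressed in at least 7 of its 9 mm, and the other pliers are open (handle within 0.06 rad of 0) (value of joint each of press_handle, other_handle below 0.06 rad and value of joint press_lever below 0.08 rad and value of joint press_cap above 0.007 m); the robot touches nothing.
It fails at once if the other pliers' handle is squeezed (more than 0.1 rad) (value of joint other_handle above 0.1 rad).
It also fails if it takes over 40 s, if anything falls off the work surface, if the arm or the gripper's body presses on something with over 40 N, if the wrist force passes 120 N, or if a joint passes its speed limit or range.

## Working session

There is one attempt and no reset: what is moved stays moved. The work goes in short steps, Python scripts to look and compute and a tool call to move; the robot and the scene stay as the last step left them, time stands still between calls to the robot, and variables do not carry over. Pictures are saved under pics/ and viewed, at most 10 in all, crops included, and the job is handed in when it is done.

Besides the shell and the picture viewer there is one more tool, called after "Call:" as name(argument=value, ...), one argument or row to a line, values as JSON. apply_moves: Moves the arm, as the interface text tells. Its arguments: {"type":"object","properties":{"dp":{"type":"array"},"twist":{"type":"array"},"fingers":{"type":"array"},"newtons":{"type":"number"}},"required":["dp","twist","fingers"]}

```bash
mkdir -p pics; python3 - <<'E'
from bench import ctrl,get_image,calibration
import cv2
for n in("scene","top"):
    cv2.imwrite(f"pics/{n}0.png",get_image(n)[:,:,::-1]); print(n,calibration(n))
print(calibration("wrist"))
s=ctrl.get_state();print(s)
E
```

```text
scene {'fx': 453.08090963746315, 'fy': 453.08090963746315, 'cx': 265.12701939967906, 'cy': 195.62258073898914, 'k1': 0.049320562689802366, 'eye': array([1.04318149, 0.28868082, 0.88061811]), 'attitude': array([0.34843626, 0.61370312, 2.06429842])}
top {'fx': 391.31064290526353, 'fy': 391.31064290526353, 'cx': 254.5237208701364, 'cy': 200.60981992698132, 'k1': 0.043585439407672816, 'eye': array([0.46806793, 0.02337027, 0.79963682]), 'attitude': array([ 0.12403071, -0.14060301, -1.57496766])}
{'fx': 294.4316247636078, 'fy': 294.4316247636078, 'cx': 258.8152113808768, 'cy': 193.54856549890945, 'k1': -0.04082382222584872, 'hand_eye': array([[-9.21699977e-04,  9.54469584e-01,  2.98306829e-01,
         8.31088479e-02],
       [ 9.99999574e-01,  8.94446443e-04,  2.27878322e-04,
         4.62224293e-04],
       [-4.93165555e-05,  2.98306912e-01, -9.54470002e-01,
        -1.62282762e-01],
       [ 0.00000000e+00,  0.00000000e+00,  0.00000000e+00,
         1.00000000e+00]])}
{'time': 0.1, 'joint_positions': array([-1.27891886,  0.32176803, -0.07008053,  1.45153396,  0.02262833,
        1.37081961, -0.05689378]), 'qd': array([-6.12090103e-05, -2.23876864e-03, -6.05452948e-04, -2.64271283e-03,
        5.00801951e-04,  6.12214273e-05, -8.73204379e-04]), 'joint_torque': array([-5.56175837e-04, -4.92569304e+01, -4.05974854e-01, -3.13399279e+01,
       -6.41249889e-02,  3.95427074e-02,  6.79704817e-05]), 'position': array([0.17816595, 0.62459128, 0.22156799]), 'tool_rot': array([-4.34858690e-01, -3.11122865e+00,  2.73030550e-03]), 'ft_force': array([ 0.46241334, -0.37380031,  0.29975851]), 'torque': array([-0.00685288, -0.01995836, -0.0103323 ]), 'grip_force': 0.0, 'grip_width': 0.9978173735620967}
```

View pics/top0.png

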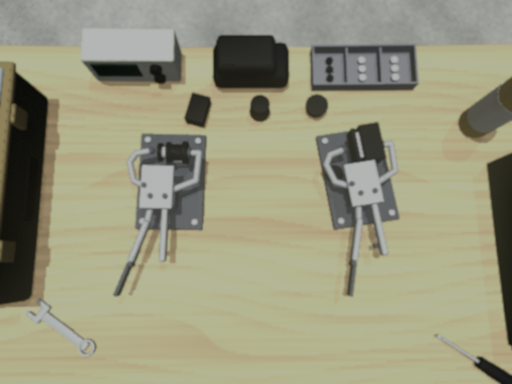

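View pics/scene0.png

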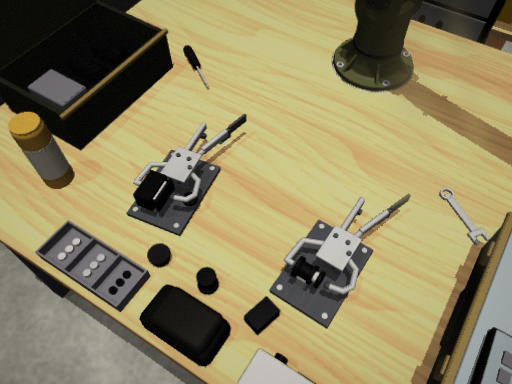

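The top view shows the round-barrel pliers at the left: plate from (137,135) to (207,230), fixed handle end near (164,258), lever tip near (118,292). In the scene view they are the right station. Next I measure the pose.

```bash
cat > h.py <<'E'
import numpy as np,cv2
from scipy.spatial.transform import Rotation as R
from bench import ctrl,get_image,calibration
def cam(n,s=None):
    c=calibration(n)
    if n!="wrist": return c,np.array(c["eye"]),R.from_rotvec(c["attitude"]).as_matrix()
    s=s or ctrl.get_state(); T=np.array(c["hand_eye"]); W=R.from_rotvec(s["tool_rot"]).as_matrix()
    return c,np.array(s["position"])+W@T[:3,3],W@T[:3,:3]
def K(c): return np.array([[c["fx"],0,c["cx"]],[0,c["fy"],c["cy"]],[0,0,1]]),np.array([c["k1"],0,0,0,0.])
def ray(C,px,z):
    c,e,A=C; u=cv2.undistortPoints(np.array(px,float).reshape(-1,1,2),*K(c))[:,0]
    d=np.c_[u[:,0],-u[:,1],-np.ones(len(u))]@A.T
    return e+d*((np.reshape(z,-1)-e[2])/d[:,2])[:,None]
def proj(C,P):
    c,e,A=C; p=(np.array(P)-e)@A*[1,-1,-1]
    return cv2.projectPoints(p,np.zeros(3),np.zeros(3),*K(c))[0][:,0]
E
python3 - <<'E'
from h import *
C=cam("top")
print(ray(C,[(145,141),(198,141),(143,222),(195,222)],.012).round(3))
print(ray(C,[(164,259),(164,215),(118,292),(131,262),(150,212)],.072).round(3))
im=get_image("top"); cv2.imwrite("pics/topc.png",cv2.resize(im[120:310,90:230,::-1],None,fx=4,fy=3.1*4/3.1,interpolation=cv2.INTER_CUBIC)[:600*2][:760])
cv2.imwrite("pics/topc.png",cv2.resize(im[120:310,90:230,::-1],None,fx=3,fy=3,interpolation=cv2.INTER_CUBIC))
E
```

```text
[[0.729 0.241 0.012]
 [0.729 0.131 0.012]
 [0.56  0.239 0.012]
 [0.559 0.135 0.012]]
[[0.485 0.182 0.072]
 [0.566 0.184 0.072]
 [0.427 0.262 0.072]
 [0.48  0.241 0.072]
 [0.572 0.21  0.072]]
```

View pics/topc.png

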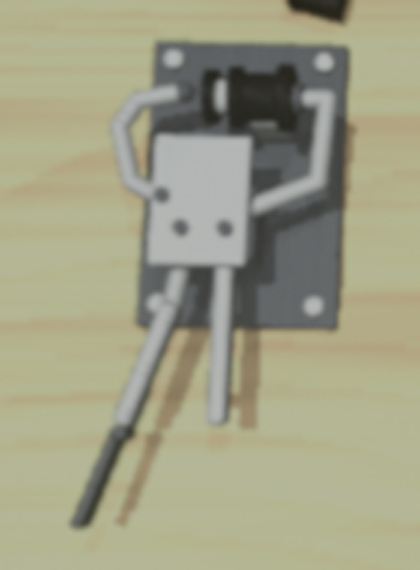

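```bash
cat >> h.py <<'E'
def p2w(q,P):
    P=np.atleast_2d(P)/1000.; c,s=np.cos(q[2]),np.sin(q[2])
    return np.c_[q[0]+c*P[:,0]-s*P[:,1],q[1]+s*P[:,0]+c*P[:,1],P[:,2]]
E
python3 - <<'E'
from h import *
from scipy.optimize import least_squares as LS
C=cam("top")
px=np.array([(217,420),(223,270),(80,522),(161,195)])/3+[90,120]
m=[(-135,-3,72),(-65,-3,72),(-197,76,72),(-15,22,76)]
h=np.array([(173,58),(325,62),(155,302),(313,305)])/3+[90,120]
H=ray(C,h,.012);print(H.round(4)); d=H[0]+H[1]-H[2]-H[3]; print("yaw plate",np.arctan2(d[1],d[0]), np.arctan2(-(H[1]-H[0])[0],(H[0]-H[1])[1]),H.mean(0))
r=LS(lambda q:(proj(C,p2w(q,m))-px).ravel(),[.6,.2,0]);print(r.x,r.fun.reshape(-1,2))
print("squeeze world",p2w(r.x,[(-100,6,62),(-100,20,62),(-180,14,62)]), "origin",r.x, ray(C,[(0,0)],0))
E
```

```text
[[0.733  0.2358 0.012 ]
 [0.7298 0.1307 0.012 ]
 [0.5626 0.2418 0.012 ]
 [0.5597 0.1363 0.012 ]]
yaw plate -0.033982850481930706 0.03040987359605951 [0.64626678 0.18613733 0.012     ]
[0.62957529 0.19690197 0.0574789 ] [[-0.57689598 -6.72399959]
 [-3.53420002  5.47742324]
 [ 1.52429131 -2.82863176]
 [ 2.48105483  4.64924988]]
squeeze world [[0.52939575 0.19714733 0.062     ]
 [0.52859149 0.21112421 0.062     ]
 [0.44906829 0.20053834 0.062     ]] origin [0.62957529 0.19690197 0.0574789 ] [[1.05315822 0.56704403 0.        ]]
```

Call:
apply_moves(
  dp=[
    [-0.0245,-0.0336,-0.01],
    [-0.0245,-0.0336,-0.01],
    [-0.0245,-0.0336,-0.01],
    [-0.0245,-0.0336,-0.01],
    [-0.0245,-0.0336,-0.01],
    [-0.0389,-0.0216,0],
    [-0.0389,-0.0216,0],
    [-0.0389,-0.0216,0],
    [-0.0389,-0.0216,0],
    [-0.0389,-0.0216,0],
  ],
  twist=[
    [0,0,0],
    [0,0,0],
    [0,0,0],
    [0,0,0],
    [0,0,0],
    [0,0,0],
    [0,0,0],
    [0,0,0],
    [0,0,0],
    [0,0,0],
  ],
  fingers=[0,0,0,0,0,0,0,0,0,0],
)

```text
time: 1.15
position: [0.4083, 0.2712, 0.2726]
tool_rot: [0.435, 3.111, 0.001]
ft_force: [0.2, 0.9, 0.3]
grip_width: 1.001
grip_force: 0.0
```

Call:
apply_moves(
  dp=[
    [-0.031,-0.0078,0.0175],
    [-0.031,-0.0078,0.0175],
    [-0.031,-0.0078,0.0175],
    [-0.031,-0.0078,0.0175],
    [0,0,0],
    [0,0,0],
    [0,0,0],
  ],
  twist=[
    [0,0,0],
    [0,0,0],
    [0,0,0],
    [0,0,0],
    [0,0,-0.123],
    [0,0,-0.123],
    [0,0,0],
  ],
  fingers=[0,0,0,0,0,0,0],
)

```text
time: 1.85
position: [0.518, 0.2084, 0.202]
tool_rot: [-0.05, -3.14, 0.001]
ft_force: [-0.3, 0.5, 0.4]
grip_width: 0.996
grip_force: 0.0
```

```bash
python3 - <<'E'
from h import *
s=ctrl.get_state(); im=get_image("wrist"); C=cam("wrist",s)
q=(.618,.184,-.032); im=np.ascontiguousarray(im[:,:,::-1]); cv2.imwrite("pics/w1raw.png",im)
y0=np.array
P=[(-60,-9,72),(-60,3,72),(-135,-9,72),(-135,3,72),(-131,53,72),(-197,76,72)]
for u in proj(C,p2w(q,P)): cv2.circle(im,tuple(int(v) for v in u),2,(0,0,255),-1)
cv2.imwrite("pics/w1.png",cv2.resize(im,(768,576))); print(s["position"],s["tool_rot"],s["time"])
E
```

```text
[0.5180378  0.208408   0.20198781] [-5.01310600e-02 -3.14034201e+00  9.05147732e-04] 1.85
```

View pics/w1.png

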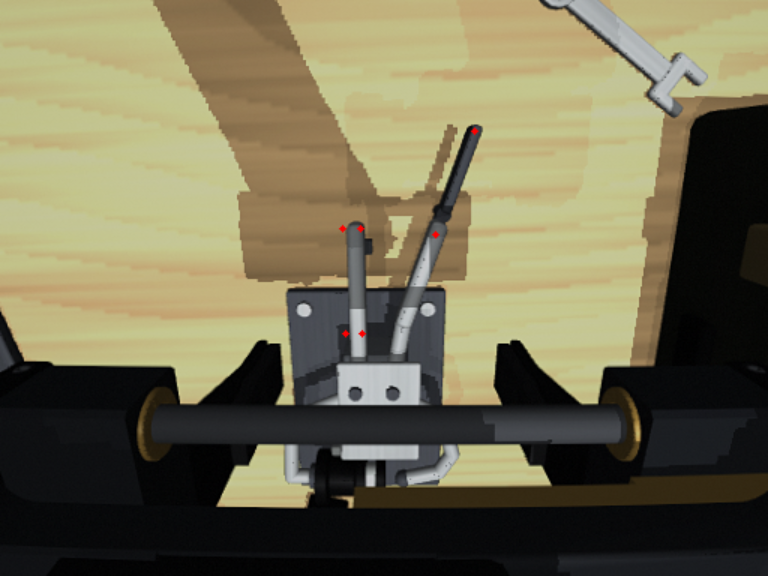

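The fixed handle end is at (355,224), within about 3 mm of the prediction, and the lever tip matches at (475,130). I descend around both handles.

Call:
apply_moves(
  dp=[
    [0.0013,0.0015,0.03],
    [0,0,0.03],
    [0,0,0.03],
    [0,0,0.03],
    [0,0,0.025],
    [0,0,0.012],
    [0,0,0],
  ],
  twist=[
    [0,0,0],
    [0,0,0],
    [0,0,0],
    [0,0,0],
    [0,0,0],
    [0,0,0],
    [0,0,0],
  ],
  fingers=[0,0,0,0,0,0,0],
  newtons=20,
)

```text
time: 2.6
position: [0.5156, 0.21, 0.0441]
tool_rot: [-0.052, -3.138, 0.003]
ft_force: [-0.3, -0.7, 0.6]
grip_width: 1.001
grip_force: 0.0
```

Call:
apply_moves(
  dp=[
    [0,0,0],
    [0,0,0],
    [0,0,0],
    [0,-0.0025,0],
    [0,-0.0025,0],
    [0,-0.0025,0],
  ],
  twist=[
    [0,0,0],
    [0,0,0],
    [0,0,0],
    [0,0,0],
    [0,0,0],
    [0,0,0],
  ],
  fingers=[0.15,0.3,0.3,0.36,0.42,0.48],
)

```text
time: 3.2
position: [0.5166, 0.205, 0.0464]
tool_rot: [0.047, 3.14, 0.005]
ft_force: [-2.9, 5.8, 2.1]
grip_width: 0.58
grip_force: 12.9
```

Call:
apply_moves(
  dp=[
    [0,-0.0015,0],
    [0,-0.002,0],
    [0,-0.0025,0],
    [0,-0.0025,0],
    [0,-0.001,0],
  ],
  twist=[
    [0,0,0],
    [0,0,0],
    [0,0,0],
    [0,0,0],
    [0,0,0],
  ],
  fingers=[0.52,0.57,0.62,0.67,0.7],
  newtons=25,
)

```text
time: 3.7
position: [0.5165, 0.1942, 0.0457]
tool_rot: [0.05, 3.14, 0.003]
ft_force: [0.3, 3.9, 3.1]
grip_width: 0.33
grip_force: 19.7
```

Call:
apply_moves(
  dp=[
    [0,-0.001,0],
    [0,0,0],
    [0,0,0],
    [0,0,0],
    [0,0,0],
    [0,0,0],
    [0,0,0],
  ],
  twist=[
    [0,0,0],
    [0,0,0],
    [0,0,0],
    [0,0,0],
    [0,0,0],
    [0,0,0],
    [0,0,0],
  ],
  fingers=[0.75,0.75,0.4,0.1,0.1,0.1,0.1],
)

```text
time: 4.4
position: [0.5164, 0.1915, 0.0454]
tool_rot: [-0.051, -3.141, 0.001]
ft_force: [-1.5, -0.6, -0.5]
grip_width: 0.692
grip_force: 0.0
```

```bash
python3 - <<'E'
from h import *
cv2.imwrite("pics/t2.png",cv2.resize(get_image("top")[120:310,90:230,::-1],None,fx=3,fy=3,interpolation=cv2.INTER_CUBIC))
cv2.imwrite("pics/w2.png",get_image("wrist")[:,:,::-1])
E
```

```text
(no output)
```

View pics/w2.png

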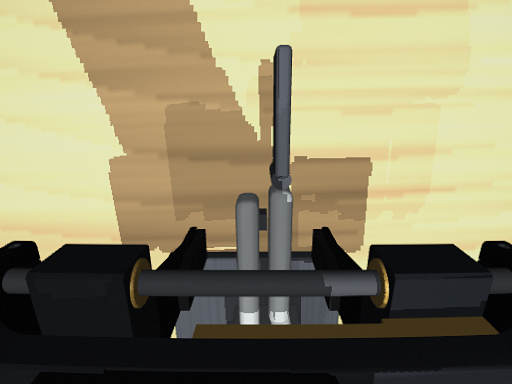

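The pliers look locked: the bars at (248,240) and (281,240) run parallel, with the fingers clear on both sides. Next I retreat upward and move to the lever.

Call:
apply_moves(
  dp=[
    [0,0,0],
    [0,0,0],
    [0,0,-0.03],
    [0,0,-0.03],
    [0.027,-0.0051,0],
    [0.027,-0.0051,0],
    [0.0263,-0.0051,0],
    [0,0,0],
    [0,0,0],
  ],
  twist=[
    [0,0,0],
    [0,0,0],
    [0,0,0],
    [0,0,0],
    [0,0,0],
    [0,0,0],
    [0,0,0],
    [0,0,0],
    [0,0,0],
  ],
  fingers=[0.1,0.1,0.1,0.1,1,1,1,1,1],
)

```text
time: 5.4
position: [0.4358, 0.1798, 0.106]
tool_rot: [0.049, 3.14, 0.002]
ft_force: [0.5, 0.4, -0.1]
grip_width: 0.535
grip_force: 0.0
```

```bash
python3 - <<'E'
from h import *
cv2.imwrite("pics/w3.png",get_image("wrist")[:,:,::-1]);print(ctrl.get_state()["grip_width"])
E
```

```text
0.4871045098638195
```

View pics/w3.png

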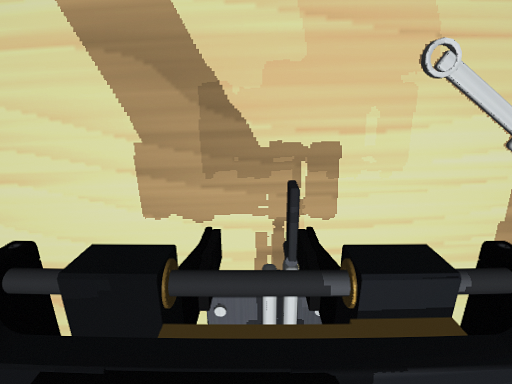

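The lever paddle runs from (292,183) to (292,260), to the +y side of the fingers' centre line at about column 259. I wait for the fingers to shut and check the clearance.

Call:
apply_moves(
  dp=[
    [0,0,0],
    [0,0,0],
    [0,0,0],
    [0,0,0],
    [0,0,0],
    [0,0,0],
  ],
  twist=[
    [0,0,0],
    [0,0,0],
    [0,0,0],
    [0,0,0],
    [0,0,0],
    [0,0,0],
  ],
  fingers=[1,1,1,1,1,1],
)

```text
time: 6.05
position: [0.4356, 0.1795, 0.1055]
tool_rot: [-0.05, -3.141, 0.0]
ft_force: [-0.0, 0.2, 0.3]
grip_width: 0.014
grip_force: 0.0
```

```bash
python3 - <<'E'
from h import *
print(ray(cam("wrist"),[(288,184),(298,184),(287,240),(298,240)],.074).round(4), p2w((.616,.186,-.032),[(-180,10,74),(-205,14,74)]))
E
```

```text
[[0.407  0.201  0.074 ]
 [0.4073 0.2078 0.074 ]
 [0.4492 0.2001 0.074 ]
 [0.4495 0.2081 0.074 ]] [[0.4364121  0.2017539  0.074     ]
 [0.41155287 0.20655171 0.074     ]]
```

Call:
apply_moves(
  dp=[
    [0,-0.003,0.02],
    [0,0,0.02],
    [0,0,0.012],
    [0,0,0],
    [0,0.004,0],
    [0,0.004,0],
    [0,0.004,0],
    [0,0.004,0],
  ],
  twist=[
    [0,0,0],
    [0,0,0],
    [0,0,0],
    [0,0,0],
    [0,0,0],
    [0,0,0],
    [0,0,0],
    [0,0,0],
  ],
  fingers=[1,1,1,1,1,1,1,1],
)

```text
time: 6.85
position: [0.4364, 0.1934, 0.0542]
tool_rot: [0.049, 3.14, 0.001]
ft_force: [-1.3, 0.4, -0.7]
grip_width: 0.007
grip_force: 0.2
```

Call:
apply_moves(
  dp=[
    [0,0.004,0],
    [0,0.004,0],
    [0,0.004,0],
    [0,0.003,0],
  ],
  twist=[
    [0,0,0],
    [0,0,0],
    [0,0,0],
    [0,0,0],
  ],
  fingers=[1,1,1,1],
)

```text
time: 7.25
position: [0.4366, 0.2081, 0.0536]
tool_rot: [0.05, 3.141, 0.001]
ft_force: [-0.1, -0.7, -0.3]
grip_width: 0.003
grip_force: 0.3
```

```bash
python3 - <<'E'
from h import *
cv2.imwrite("pics/w4.png",get_image("wrist")[:,:,::-1])
E
```

```text
(no output)
```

View pics/w4.png

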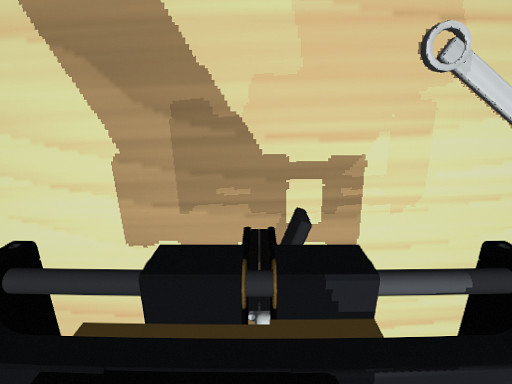

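The lever at (297,225) is tilted and just in contact with the fingers, but it has not released yet. I keep pushing.

Call:
apply_moves(
  dp=[
    [0,0.004,0],
    [0,0.004,0],
    [0,0.004,0],
  ],
  twist=[
    [0,0,0],
    [0,0,0],
    [0,0,0],
  ],
  fingers=[1,1,1],
)

```text
time: 7.6
position: [0.4368, 0.2201, 0.0536]
tool_rot: [0.05, 3.141, 0.001]
ft_force: [-0.5, -0.3, 0.4]
grip_width: -0.0
grip_force: 0.0
```

Call:
apply_moves(
  dp=[
    [0,-0.015,0],
    [0,-0.015,0],
    [0,0,-0.04],
    [0,0,-0.04],
    [0,0,-0.04],
    [0,-0.04,0],
    [0,-0.04,0],
    [0,-0.04,0],
    [0,0,0],
  ],
  twist=[
    [0,0,0],
    [0,0,0],
    [0,0,0],
    [0,0,0],
    [0,0,0],
    [0,0,0],
    [0,0,0],
    [0,0,0],
    [0,0,0],
  ],
  fingers=[1,1,1,1,1,1,1,1,1],
)

```text
time: 8.5
position: [0.4316, 0.0626, 0.1735]
tool_rot: [-0.066, -3.141, 0.001]
ft_force: [-0.5, 0.2, -1.0]
grip_width: 0.003
grip_force: 0.0
```

```bash
python3 - <<'E'
from h import *
a=get_image("top")[120:310,90:230,::-1]; b=get_image("scene")[180:340,250:430,::-1]
r=lambda i:cv2.resize(i,(400,int(400*i.shape[0]/i.shape[1])),interpolation=cv2.INTER_CUBIC)
a,b=r(a),r(b); b=cv2.copyMakeBorder(b,0,a.shape[0]-b.shape[0],0,0,cv2.BORDER_CONSTANT)
cv2.imwrite("pics/f5.png",np.hstack([a,b]))
E
```

```text
(no output)
```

View pics/f5.png

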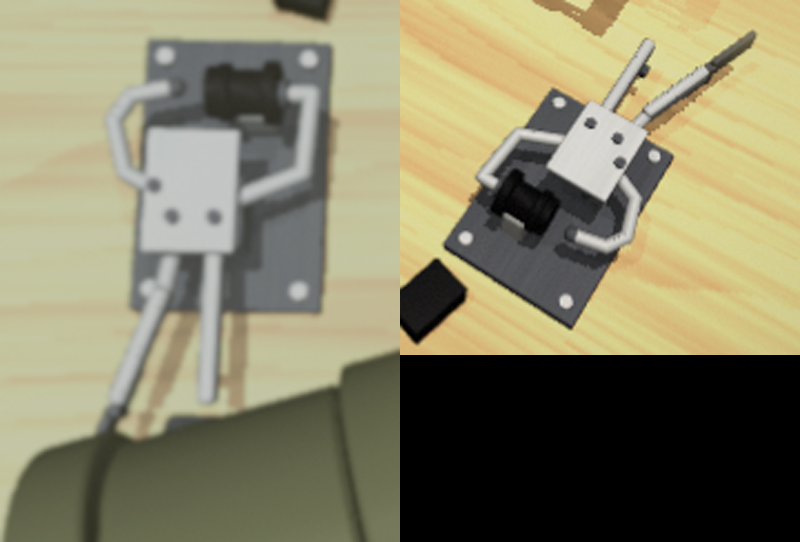

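The handle has sprung open, with its bar ending near (115,405). The cap sits flush at (215,90) with its former gap closed, and the robot is clear. I hand the job in.

```bash
python3 -c "
from bench import ctrl
print(ctrl.close_job())"
```

```text
the job is handed in; nothing more can be done
None
```

I squeezed the right pliers until they locked, let go, then flicked the release lever and they sprang open. In the last pictures the cap sat home and the robot was clear; I never moved near the other pliers. I handed the job in, but it returned no verdict.

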